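Rock the short cleat off its dowels for glueing

ROBOT

A 6-joint arm with a two-finger parallel gripper is mounted at the origin on the work surface. World frame = base frame: x ahead of the robot, y to its left, z up, the work surface at z = 0. Lengths are in m, angles in rad, forces in N, time in s.
With the tool pointing down it reaches from about 0.375 to 0.975 m from the base axis. Payload 3.8 kg.
Tool frame: the origin (TCP) lies on the centre line of the jaws, within the pads' length; the fingertips stand 14 mm ahead of it and the grasp point (between the pads) lies 5 mm behind it (bot.finger_overhang is the distance from the TCP to the fingertips, in m); y points along the fingers, x is the direction in which the jaws open and shut, and the axes are right-handed (so a half turn about y gives the same grasp; the last joint's range is limited). The gripper opens to 85 mm and grips with 20 to 120 N. Pads are 22 mm wide; open, the fingers measure 114 mm over their backs; the gripper's body (76 mm by 85 mm) begins 54 mm behind the grasp point. The pads swing forward as they close: fully open they stand 13 mm farther back than shut.
Start: joints at [1.197, 0.264, 1.604, -0, 1.274, -0.037], TCP at [0.223, 0.637, 0.245] pointing down, gripper open.
Joint ranges: [-2.63, 2.63], [-0.94, 2.18], [0.31, 2.57], [-1.31, 4.45], [0, 2.66], [-2.55, 2.55]. Speed limits (rad/s): [2.57, 2.57, 3.14, 3.14, 3.14, 3.14].

INTERFACE

Orientations are given as a rotation vector (axis times angle).
In Python, from workcell import readout, read_camera, bot, spotter gives the robot as it stands.
- The arm moves only by the tool jog_arm, never from a script. Its argument "increments" is a list of rows, each a list of 7 numbers: the shift along the tool's x, y, z in m, then the turn, a rotation vector about the tool's x, y, z in rad, then the opening, from 0 (shut) to 1 (fully open). A call has 1 to 10 rows; each row shifts and turns the pose as measured when the row begins, along the tool's axes as they then stand; what a row does not reach is not made up. A row lasts 1/8 s, in which the tool goes at most 62.5 mm and 10.7 degrees, less where a joint would pass 70% of its speed; a pose out of reach is approached as far as the arm can. A call with a gripper value outside its range is refused whole. The fingers move at their own pace and stop on an object; "force" is the grip in N (left out, the last holds). Time passes only in rows, so rows that do not move let the fingers close. It gives the time, the measured TCP pose, the force and the opening at its end, in the units of the state.
- readout.read_state(): the state, without advancing time (a new reading comes with each control period).
- read_camera(name): name is "side" or "top" or "wrist"; returns a dict with "img" (420x560x3 uint8, blue, green, red), "range_z" (420x560 float32, m along the optical axis (not along the pixel's ray), 0 where there is no reading), "fx", "fy", "cx", "cy" (pixels), "world_from_camera" (4x4, takes a point from camera to world coordinates). Camera axes: x right, y down, z forward; pixel columns grow to the right and rows downward; lengths in m; the calibration is good to about 2 mm. A picture is of the moment at which its call begins.
- bot.finish_job(): hands the job in, once; it reports no verdict.
Trained networks look in a picture, given as the dict that the camera call returned (one of the last four; its "shot" number tells which), for a name from the list of things; names that differ only in an ending like _2 or _b are one class to them, and where a whole thing is asked for, a point or a joint stands for the part that bears it (a point fixed in the world has none). Each returns a list of dicts, best first, with "p" (0 to 1); they miss things now and then, are a little off and sometimes report something else, mostly with a low value. They report only what shows in the picture. A call takes as long as a camera call. They do not tell look-alikes from the thing itself.
- spotter.masks_of(picture, thing): "mask" (420x560 bool, what is visible of it) and "location" ([column, row] in pixels, amid what is visible of it).
- spotter.spot_point(picture, thing): "location" ([column, row] in pixels: a listed point, or the origin of a listed thing).
The state is a dict: "time": time; "q": joint angles; "joint_vel": joint speeds; "joint_torque": joint torques, N m; "tool_pos": TCP position; "tcp_rot": TCP orientation; "wrist_force": force on the tool from outside, world axes, zero at the start; "torque": the same for the moment, N m; "width": opening from 0.0 (shut) to 1.0 (fully open).
Only numpy, scipy, OpenCV 4.12 (cv2) and the standard library are available. Lean on these libraries where they do the work, as an engineer would, in place of code of your own. Each camera call takes 0.05 s, during which the arm holds its last target. There are 200 camera calls.

TASK

The two dark wooden cleats are pushed tightly onto dowels in the plywood panel for a dry fit. Take the shorter one off without yanking: while it is still on its dowels, rock it gently sideways, first leaning away from the long cleat, then leaning over towards the long cleat (around 10 degrees each way; leaning past 20 would snap the dowels), and then lift it off. Set it down upright, without dropping it, near the middle of the square glue board, and leave the long cleat seated.

Things in the scene. Friction and masses are not known exactly. Their poses are not given: they have to be found in the camera images.
- short_cleat: Dark block 80 long (x) x 36 wide (y) x 60 high, about 0.12 kg, on two dowels. Origin: centre of its TOP face. A straight pull takes about 15 N. It rocks about its x up to 15 deg each way, pivoting on a lower long edge (middle rises 3 mm at 10 deg), and stays where left. Over 9 mm up it counts as off its dowels. A like block lying loose on the bench on its side is not this one.
- long_cleat: The other dark block on the same panel, parallel to the short one, 110 mm from it centre to centre, on the short one's +y or -y side: 130 long (x) x 36 wide (y) x 60 high, on its own two dowels. Origin: centre of its top face. It stays seated.
- panel: Flat plywood panel fixed to the bench, 180 (x) x 230 (y) x 18 thick; origin: centre of its underside. The cleats stand on it side by side, their long axes along its x. From its top stand four wooden dowels, 13 mm high, two under each cleat, 50 mm apart.
- glue_board: Bare square of plywood fixed to the bench, 160 x 160 x 8 thick; origin: centre of its underside. The short cleat is to stand on it.
Not all that is in view belongs to the job. There is more than one size of the glue_board; the one meant has the size given above.

How it is judged:
On the way, in this order (a step that is already met when the one before it is completed fails the run):
1. the short cleat, still on its dowels, leans at least 5 degrees away from the long cleat (angle between short_cleat's own z axis and vertical above 0.09 rad and horizontal distance between short_cleat and long_cleat above 0.1135 m and z of short_cleat in the frame of panel below 0.087 m), for 0.1 s.
2. still on its dowels, it leans at least 5 degrees towards the long cleat (angle between short_cleat's own z axis and vertical above 0.09 rad and horizontal distance between short_cleat and long_cleat below 0.1065 m and z of short_cleat in the frame of panel below 0.087 m), for 0.1 s.
3. the short cleat is lifted clear of its dowels (z of short_cleat in the frame of panel above 0.098 m), for 0.1 s.
At the end, for the whole second after the job is handed in: The short cleat stands upright (right way up, within 5 degrees) and at rest on the glue board, its centre within 45 mm of the board's centre; the long cleat is still seated upright on its dowels, within 10 mm of its start and raised less than 3 mm (horizontal distance between short_cleat and glue_board below 0.045 m and z of short_cleat in the frame of glue_board between 0.064 and 0.072 m and angle between short_cleat's own z axis and vertical below 0.1 rad and linear speed of short_cleat below 0.02 m/s and z of long_cleat in the frame of panel below 0.081 m and angle between long_cleat's own z axis and vertical below 0.06 rad and distance of long_cleat from where it was at the start of the episode below 0.01 m); the robot touches nothing.
It fails at once if the short cleat is leaned past 25 degrees while still on its dowels (angle between short_cleat's own z axis and vertical above 0.44 rad and z of short_cleat in the frame of panel below 0.087 m and horizontal distance between short_cleat and panel below 0.1 m).
It fails at once if the long cleat is worked off its dowels (raised or shifted by more than 15 mm) (distance of long_cleat from where it was at the start of the episode above 0.015 m).
It fails at once if the short cleat is dropped (falls freely faster than 0.6 m/s, about 20 mm) (linear speed of short_cleat above 0.6 m/s and contact force between short_cleat and anything else below 0.3 N).
It also fails if it takes over 45 s, if anything falls off the work surface, if the arm or the gripper's body presses on something with over 40 N, if the wrist force passes 120 N, or if a joint passes its speed limit or range.

## Working session

There is one attempt and no reset: what is moved stays moved. The work goes in short steps, Python scripts to look and compute and a tool call to move; the robot and the scene stay as the last step left them, time stands still between calls to the robot, and variables do not carry over. Pictures are saved under pics/ and viewed, about 8 in all and at most 12, crops included, and the job is handed in when it is done.

Besides the shell and the picture viewer there is one more tool, called after ">>>" as name([rows], argument=value, ...), one row to a line, values as JSON. jog_arm: Moves the arm, as the interface text tells. Its arguments: {"type":"object","properties":{"increments":{"type":"array"},"force":{"type":"number"}},"required":["increments"]}

```bash
mkdir -p pics
cat > h.py <<'E'
import numpy as np, cv2
from workcell import readout, read_camera, bot, spotter
def world(p,m=None):
    z=p["range_z"]; v,u=np.nonzero((z>0) if m is None else (m&(z>0))); d=z[v,u]
    c=np.c_[(u-p["cx"])/p["fx"]*d,(v-p["cy"])/p["fy"]*d,d,np.ones(len(d))]
    return (c@np.array(p["world_from_camera"]).T)[:,:3],u,v
E
python3 - <<'E'
from h import *
ims=[]
for n in ["top","side"]:
    p=read_camera(n); cv2.imwrite(f"pics/{n}1.png",p["img"])
    for t in ["short_cleat","long_cleat","panel","glue_board"]:
        for r in spotter.masks_of(p,t)[:3]:
            w,u,v=world(p,r["mask"])
            if len(w)<20: continue
            zt=np.percentile(w[:,2],90); top=w[abs(w[:,2]-zt)<.006]
            rc=cv2.minAreaRect((top[:,:2]*1000).astype(np.float32))
            print(n,t,round(r["p"],2),np.round(r["location"]),"ztop",zt.round(3),"rect",np.round(rc[0]),np.round(rc[1]),round(rc[2],1))
print(readout.read_state())
E
```

```text
top short_cleat 0.56 [408. 267.] ztop 0.079 rect [ 558. -219.] [37. 80.] 78.4
top long_cleat 0.8 [347. 252.] ztop 0.079 rect [ 581. -111.] [ 36. 130.] 78.1
top panel 0.78 [376. 256.] ztop 0.02 rect [ 570. -165.] [230. 180.] 78.3
top glue_board 0.7 [193. 153.] ztop 0.007 rect [773. 182.] [116. 113.] 11.6
top glue_board 0.59 [348. 250.] ztop 0.079 rect [ 581. -111.] [ 36. 130.] 78.1
side long_cleat 0.83 [263. 263.] ztop 0.079 rect [ 581. -110.] [ 38. 129.] 78.3
side glue_board 0.9 [237. 194.] ztop 0.01 rect [578. 156.] [165. 161.] 86.3
side glue_board 0.67 [316. 178.] ztop 0.008 rect [773. 183.] [113. 115.] 11.1
side glue_board 0.35 [270. 343.] ztop 0.02 rect [ 569. -166.] [229. 180.] 78.0
{'time': 0.5, 'q': array([ 1.19710092e+00,  2.63897969e-01,  1.60404687e+00,  4.72353139e-06,
        1.27369826e+00, -3.69009399e-02]), 'joint_vel': array([-0.00128484, -0.00012642, -0.00039523, -0.00025015, -0.0003653 ,
        0.00010882]), 'joint_torque': array([ 1.56675983e-04, -5.14399874e+01, -3.67234862e+01, -1.05381341e-04,
        2.53131577e-03,  1.05638131e-05]), 'tool_pos': array([0.2230535 , 0.6370514 , 0.24525573]), 'tcp_rot': array([-1.34994106, -0.95758375,  0.95765768]), 'wrist_force': array([1.07819577, 0.32416201, 0.38237588]), 'torque': array([ 0.04549045,  0.03083431, -0.05798669]), 'width': 0.997643831340473}
```

View pictures.

View pics/top1.png

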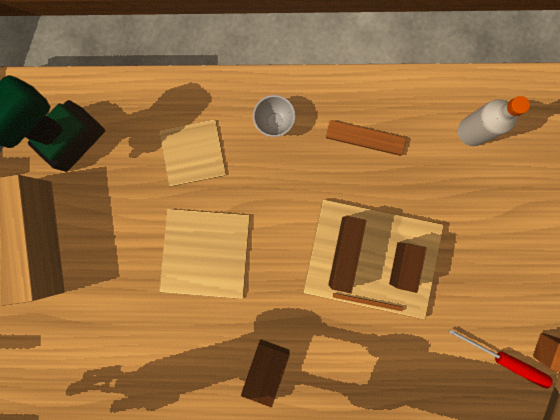

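Run:
```python
from h import *
from scipy.spatial.transform import Rotation as R
p=read_camera("top"); z=p["img"][180:340,270:500]; cv2.imwrite("pics/crop.png",cv2.resize(z,None,fx=3,fy=3))
w,u,v=world(p)
# board region: points 4..12mm high around (.578,.156)
k=(abs(w[:,2]-.009)<.004)&(np.hypot(w[:,0]-.578,w[:,1]-.156)<.14)
print("board",cv2.minAreaRect((w[k,:2]*1000).astype(np.float32)),k.sum(),w[k,2].mean())
s=readout.read_state(); print(R.from_rotvec(s["tcp_rot"]).as_matrix().round(3))
# tall things
k=w[:,2]>.03
m=np.zeros(p["range_z"].shape,np.uint8); m[v[k],u[k]]=1
n,l,st,c=cv2.connectedComponentsWithStats(m)
for i in range(1,n):
    if st[i,4]>30:
        q,_,_=world(p,l==i); print(np.round(c[i]),st[i,4],q.mean(0).round(3),q[:,2].max().round(3),[np.round(a) for a in cv2.minAreaRect((q[:,:2]*1000).astype(np.float32))])
```

```text
board ((602.9155883789062, 153.72406005859375), (164.4232940673828, 224.47412109375), 87.47968292236328) 6844 0.008090062489897439
[[ 0.331 -0.    -0.944]
 [ 0.944  0.     0.331]
 [ 0.    -1.     0.   ]]
[ 42. 123.] 5418 [0.797 0.399 0.13 ] 0.219 [array([799., 417.]), array([ 75., 115.]), np.float64(48.0)]
[273. 112.] 452 [0.841 0.023 0.038] 0.044 [array([835.,  21.]), array([78., 78.]), np.float64(17.0)]
[494. 119.] 1920 [ 0.807 -0.347  0.111] 0.173 [array([ 812., -356.]), array([59., 54.]), np.float64(30.0)]
[ 24. 241.] 6203 [0.6   0.456 0.084] 0.105 [array([605., 471.]), array([220.,  59.]), np.float64(8.0)]
[347. 254.] 1781 [ 0.581 -0.109  0.075] 0.083 [array([ 581., -111.]), array([ 36., 130.]), np.float64(78.0)]
[408. 267.] 1285 [ 0.559 -0.215  0.072] 0.082 [array([ 558., -219.]), array([37., 80.]), np.float64(78.0)]
[552. 354.] 486 [ 0.407 -0.469  0.05 ] 0.065 [array([ 407., -474.]), array([20., 52.]), np.float64(70.0)]
[265. 375.] 1860 [0.36  0.035 0.036] 0.04 [array([359.,  35.]), array([ 60., 101.]), np.float64(71.0)]
[556. 407.] 186 [ 0.309 -0.483  0.034] 0.038 [array([ 316., -485.]), array([14., 60.]), np.float64(78.0)]
```

View pics/crop.png

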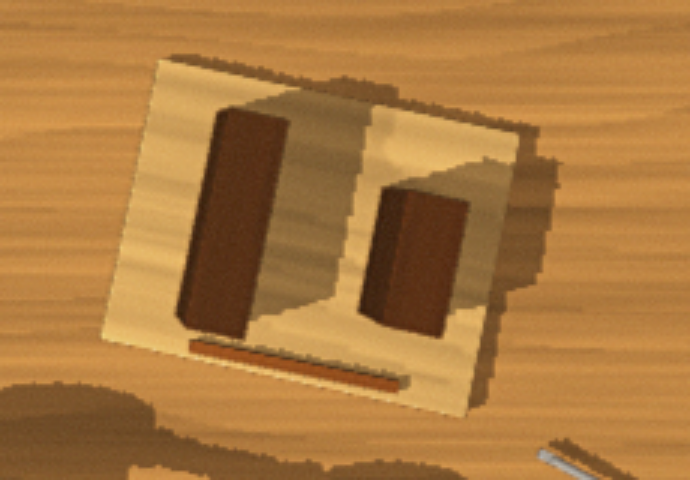

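Candidates in the top view:
- **Short cleat:** the block at (408,267) is 80x36 and upright on the panel, 110 mm from the 130x36 long one at (347,254), so it fits. The crop confirms it. The block at (265,375) lies loose on its side, so it is not the one.
- **Glue board:** the square at (205,253) measures about 160. The one at (193,153) is about 115, so it is not the one.

The long cleat is on the short one's world +y side.

```bash
cat >> h.py <<'E'
from scipy.spatial.transform import Rotation as R
A=np.deg2rad(78.2)
def down(a=A):
    x=np.array([np.cos(a),np.sin(a),0]);y=np.array([0,0,-1.]);return R.from_matrix(np.c_[x,y,np.cross(x,y)])
def delta(pos,rot=None,s=None):
    s=s or readout.read_state(); r=R.from_rotvec(s["tcp_rot"]); rot=rot or r
    print("t",round(s["time"],2),"pos",np.round(s["tool_pos"],4),"shift",r.inv().apply(np.array(pos)-s["tool_pos"]).round(4),"turn",(r.inv()*rot).as_rotvec().round(4),"F",np.round(s["wrist_force"],1),"w",round(s["width"],3))
E
python3 -c "
from h import *
delta([.558,-.219,.16],down())"
```

```text
t 0.55 pos [0.2231 0.6371 0.2453] shift [-0.6973  0.0853 -0.5991] turn [-0.     -0.1309  0.    ] F [ 0.5 -1.3  0.3] w 0.998
```

>>> jog_arm([
  [-0.046, 0, -0.039, 0, 0, 0, 1],
  [-0.046, 0, -0.039, 0, 0, 0, 1],
  [-0.046, 0, -0.039, 0, 0, 0, 1],
  [-0.046, 0, -0.039, 0, 0, 0, 1],
  [-0.046, 0, -0.039, 0, 0, 0, 1],
  [-0.046, 0, -0.039, 0, 0, 0, 1],
  [-0.046, 0, -0.039, 0, 0, 0, 1],
  [-0.046, 0, -0.039, 0, 0, 0, 1],
  [-0.046, 0, -0.039, 0, 0, 0, 1],
  [-0.046, 0, -0.039, 0, 0, 0, 1],
])

```text
time: 1.8
tool_pos: [0.4462, 0.0628, 0.2472]
tcp_rot: [-1.349, -0.975, 0.956]
wrist_force: [-0.1, -0.1, 0.1]
width: 1.0
```

```bash
python3 -c "
from h import *
delta([.558,-.219,.16],down())"
```

```text
t 1.8 pos [0.4462 0.0628 0.2472] shift [-0.2316  0.087  -0.1956] turn [ 0.0091 -0.1212  0.0075] F [-0.1 -0.1  0.1] w 1.0
```

>>> jog_arm([
  [-0.046, 0.005, -0.039, 0, 0, 0, 1],
  [-0.046, 0.01, -0.039, 0, 0, 0, 1],
  [-0.046, 0.01, -0.039, 0, 0, 0, 1],
  [-0.046, 0.02, -0.039, 0, 0, 0, 1],
  [-0.04, 0.02, -0.036, 0, 0, 0, 1],
  [0, 0, 0, 0.009, -0.12, 0.007, 1],
  [0, 0, 0, 0, 0, 0, 1],
])

```text
time: 2.68
tool_pos: [0.5601, -0.2221, 0.1848]
tcp_rot: [-1.309, -1.057, 1.046]
wrist_force: [0.2, -0.3, -0.5]
width: 1.002
```

Run:
```python
from h import *
p=read_camera("wrist"); cv2.imwrite("pics/wrist1.png",p["img"])
s=readout.read_state()
w,u,v=world(p); k=(w[:,2]>.068)&(w[:,2]<.09)&(np.hypot(w[:,0]-.558,w[:,1]+.219)<.055)
print("wrist top face",w[k].mean(0),k.sum(),cv2.minAreaRect((w[k,:2]*1000).astype(np.float32)) if k.sum()>5 else None)
delta([.558,-.219,.048],down())
```

```text
wrist top face [ 0.5539254  -0.2166845   0.07824377] 5099 ((556.69189453125, -217.25979614257812), (36.066829681396484, 80.01188659667969), 78.26779174804688)
t 2.73 pos [ 0.5599 -0.2219  0.1847] shift [0.0023 0.1367 0.0037] turn [ 0.0092 -0.0076  0.001 ] F [-0.3 -0.2  0.8] w 1.0
```

View pics/wrist1.png

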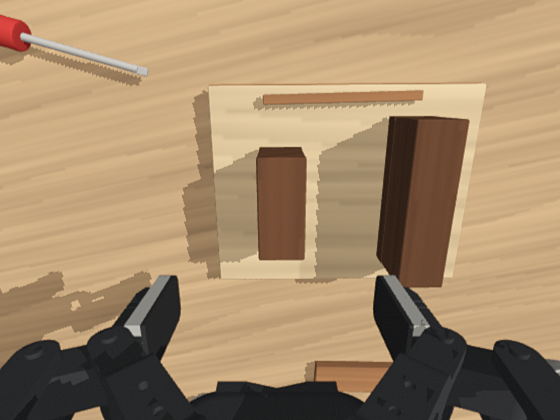

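The wrist view shows the short cleat at columns 257–306, rows 147–260, between the open jaws and aligned with them. The long cleat, at columns 380–468, is clear of the fingers.

>>> jog_arm([
  [0.003, 0.03, 0.004, 0.009, -0.008, 0.001, 1],
  [0, 0.03, 0, 0, 0, 0, 1],
  [0, 0.03, 0, 0, 0, 0, 1],
  [0, 0.025, 0, 0, 0, 0, 1],
  [0, 0.02, 0, 0, 0, 0, 1],
  [0, 0, 0, 0, 0, 0, 1],
])

```text
time: 3.48
tool_pos: [0.5592, -0.2142, 0.0515]
tcp_rot: [-1.31, -1.058, 1.049]
wrist_force: [-0.1, 0.4, 0.2]
width: 1.001
```

```bash
python3 -c "
from h import *
delta([.557,-.218,.048],down())"
```

```text
t 3.48 pos [ 0.5592 -0.2142  0.0515] shift [-0.0041  0.0034  0.0014] turn [ 0.0092 -0.0051 -0.001 ] F [-0.1  0.4  0.2] w 1.001
```

>>> jog_arm([
  [-0.004, 0.003, 0.001, 0.009, -0.005, 0, 1],
  [0, 0, 0, 0, 0, 0, 1],
  [0, 0, 0, 0, 0, 0, 0.35],
  [0, 0, 0, 0, 0, 0, 0.35],
  [0, 0, 0, 0, 0, 0, 0.35],
  [0, 0, 0, 0, 0, 0, 0.35],
], force=60)

```text
time: 4.22
tool_pos: [0.5603, -0.2186, 0.0532]
tcp_rot: [-1.307, -1.059, 1.054]
wrist_force: [0.9, 0.0, -2.0]
width: 0.414
```

```bash
python3 -c "
from h import *
delta([.557,-.218,.048],down())"
```

```text
t 4.22 pos [ 0.5603 -0.2186  0.0532] shift [-0.0001  0.0052  0.0034] turn [ 0.0071 -0.0006 -0.0021] F [ 0.9  0.  -2. ] w 0.414
```

>>> jog_arm([
  [0, 0.001, 0, 0, 0, 0, 0],
  [0, 0.001, 0, 0, 0, 0, 0],
  [0, 0.001, 0, 0, 0, 0, 0],
], force=70)

```text
time: 4.6
tool_pos: [0.5603, -0.2186, 0.0532]
tcp_rot: [-1.306, -1.059, 1.055]
wrist_force: [-2.4, 2.1, 7.9]
width: 0.411
```

```bash
cat >> h.py <<'E'
U=np.array([np.cos(A),np.sin(A),0])
def rock(rows,deg,s=None):
    """rows of increments turning by deg about lower edge; deg>0 leans towards long (about tool z sign computed)."""
    s=s or readout.read_state(); return s
E
python3 -c "
from h import *
delta([.557,-.218,.048],down())"
```

```text
t 4.6 pos [ 0.5603 -0.2186  0.0532] shift [-0.0001  0.0052  0.0034] turn [ 0.0064 -0.0006 -0.0021] F [-2.4  2.1  7.9] w 0.411
```

>>> jog_arm([
  [-0.0018, -0.0009, 0, 0, 0, -0.05, 0],
  [-0.0018, -0.0009, 0, 0, 0, -0.05, 0],
  [-0.0018, -0.0009, 0, 0, 0, -0.05, 0],
  [0, 0, 0, 0, 0, 0, 0],
])

```text
time: 5.1
tool_pos: [0.5592, -0.2239, 0.0554]
tcp_rot: [-1.205, -1.141, 0.94]
wrist_force: [-0.3, 1.4, 2.6]
width: 0.413
```

```bash
python3 -c "
from h import *
delta([.557,-.218,.048],down())"
```

```text
t 5.1 pos [ 0.5592 -0.2239  0.0554] shift [0.0041 0.0081 0.0034] turn [0.0066 0.0009 0.1514] F [-0.3  1.4  2.6] w 0.413
```

```bash
cat >> h.py <<'E'
def lean():
    for n in ["side","top"]:
        p=read_camera(n)
        r=[m for m in spotter.masks_of(p,"short_cleat")]
        cv2.imwrite(f"pics/lean_{n}_{p['shot']}.png",p["img"])
        for m in r[:2]:
            w,_,_=world(p,m["mask"]); print(n,round(m["p"],2),len(w),w.mean(0).round(3),"zmax",np.percentile(w[:,2],98).round(4))
        w,u,v=world(p); d=w[:,:2]-[.581,-.111]
        k=(abs(d@U[:2])<.015)&(abs(d@[U[1],-U[0]])<.06)&(w[:,2]>.05); print("long z",np.median(w[k,2]).round(4))
E
python3 -c "
from h import *
lean()"; ls pics
```

```text
side 0.58 1472 [ 0.555 -0.234  0.064] zmax 0.0833
long z 0.0788
top 0.75 918 [ 0.558 -0.217  0.068] zmax 0.1033
long z 0.078
crop.png
lean_side_5.png
lean_top_6.png
side1.png
top1.png
wrist1.png
```

```bash
python3 -c "
import cv2
a=cv2.imread('pics/lean_side_5.png');cv2.imwrite('pics/ls.png',cv2.resize(a[190:420,160:440],None,fx=2.5,fy=2.5))"
```

```text
(no output)
```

View pics/ls.png

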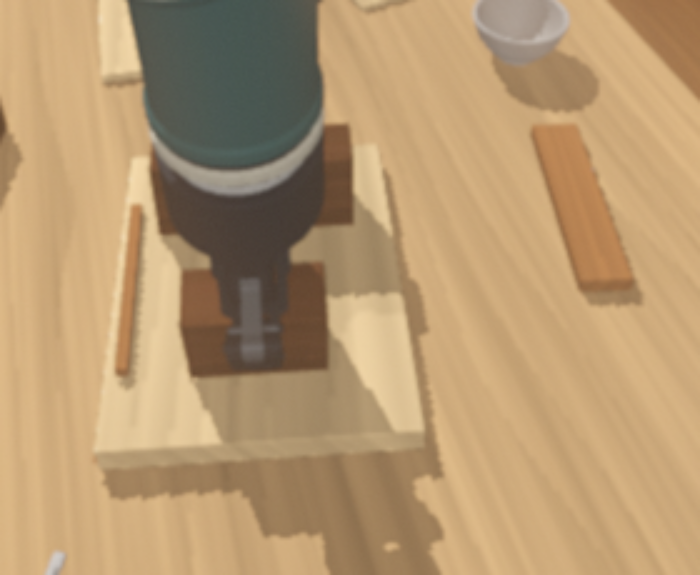

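The side view shows the short cleat (crop columns 182–328, rows 265–375) still on the panel and gripped near its middle. I'll measure its lean from the depth of its outer face.

```bash
cat >> h.py <<'E'
def face():
    p=read_camera("side"); w,u,v=world(p); d=w-[.557,-.218,0]; a=d[:,:2]@U[:2]; b=d[:,:2]@[U[1],-U[0]]
    k=(abs(b)<.036)&(abs(b)>.019)&(a<.0)&(a>-.045)&(w[:,2]>.024)&(w[:,2]<.066)
    c=np.polyfit(w[k,2],a[k],1)
    for _ in range(4):
        r=abs(a-np.polyval(c,w[:,2])); kk=k&(r<.004); c=np.polyfit(w[kk,2],a[kk],1)
    print("lean toward long deg",np.degrees(np.arctan(c[0])).round(1),kk.sum(),k.sum(),"face at z=.018:",np.polyval(c,.018).round(4))
E
python3 -c "
from h import *
face()"
```

```text
lean toward long deg -8.9 350 350 face at z=.018: -0.0167
```

The cleat leans 8.9° away from the long one, still on its dowels. Next I rock it back and over towards the long cleat.

>>> jog_arm([
  [0.0018, 0.0009, 0, 0, 0, 0.05, 0],
  [0.0018, 0.0009, 0, 0, 0, 0.05, 0],
  [0.0018, 0.0009, 0, 0, 0, 0.05, 0],
  [0.0018, -0.0009, 0, 0, 0, 0.05, 0],
  [0.0018, -0.0009, 0, 0, 0, 0.05, 0],
  [0.0018, -0.0009, 0, 0, 0, 0.05, 0],
  [0, 0, 0, 0, 0, 0, 0],
])

```text
time: 6.22
tool_pos: [0.561, -0.214, 0.0556]
tcp_rot: [-1.411, -0.972, 1.185]
wrist_force: [-1.8, -1.0, 3.1]
width: 0.414
```

```bash
python3 -c "
from h import *
delta([.557,-.218,.048],down());face()"
```

```text
t 6.22 pos [ 0.561  -0.214   0.0556] shift [-0.0034  0.0082  0.0032] turn [ 0.0088  0.009  -0.1683] F [-1.8 -1.   3.1] w 0.414
lean toward long deg 9.5 544 544 face at z=.018: -0.0191
```

It now leans 9.5° towards the long cleat. I'll bring it upright, then lift.

>>> jog_arm([
  [-0.0019, 0.001, 0, 0, 0, -0.055, 0],
  [-0.0019, 0.001, 0, 0, 0, -0.055, 0],
  [-0.0019, 0.001, 0, 0, 0, -0.055, 0],
  [0, -0.004, 0, 0, 0, 0, 0],
  [0, -0.006, 0, 0, 0, 0, 0],
  [0, -0.008, 0, 0, 0, 0, 0],
  [0, -0.008, 0, 0, 0, 0, 0],
  [0, -0.01, 0, 0, 0, 0, 0],
  [0, -0.01, 0, 0, 0, 0, 0],
  [0, 0, 0, 0, 0, 0, 0],
], force=90)

```text
time: 7.52
tool_pos: [0.5602, -0.2188, 0.1026]
tcp_rot: [-1.301, -1.073, 1.055]
wrist_force: [0.3, 0.4, -1.4]
width: 0.414
```

```bash
python3 -c "
from h import *
delta([.557,-.218,.22],down())
p=read_camera('side');cv2.imwrite('pics/lift.png',cv2.resize(p['img'][130:420,120:460],None,fx=2,fy=2))"
```

```text
t 7.53 pos [ 0.5602 -0.2188  0.1026] shift [ 0.0007 -0.1174  0.002 ] turn [0.0108 0.0094 0.0049] F [ 0.3  0.4 -1.4] w 0.414
```

View pics/lift.png

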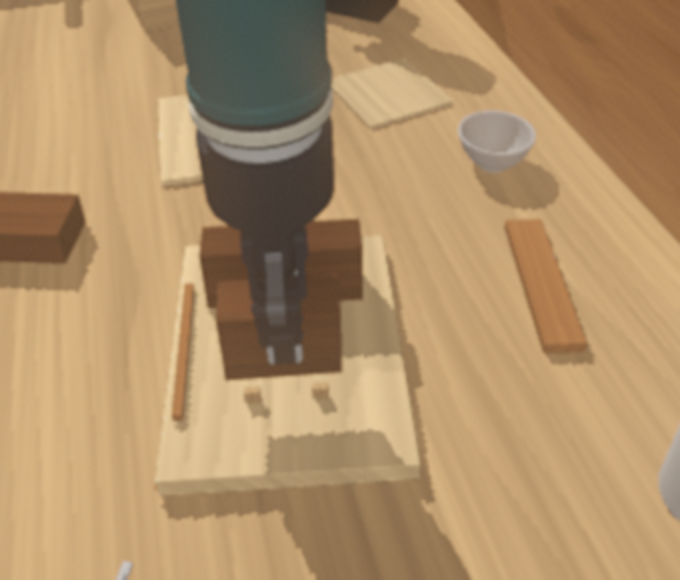

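The cleat is off: its two bare dowels show at (253,395) and (321,390), and the long cleat is still seated behind. Next I raise it and carry it over.

>>> jog_arm([
  [0, -0.025, 0, 0.005, 0.005, 0, 0],
  [0, -0.025, 0, 0.005, 0.004, 0.003, 0],
  [0, -0.025, 0, 0, 0, 0, 0],
  [0.03, 0, 0.005, 0, 0, 0, 0],
  [0.04, 0, 0.006, 0, 0, 0, 0],
  [0.045, 0, 0.007, 0, 0, 0, 0],
  [0.045, 0, 0.007, 0, 0, 0, 0],
  [0.045, 0, 0.007, 0, 0, 0, 0],
  [0.045, 0, 0.007, 0, 0, 0, 0],
  [0.04, 0, 0.006, 0, 0, 0, 0],
])

```text
time: 8.82
tool_pos: [0.5729, 0.0796, 0.1769]
tcp_rot: [-1.297, -1.048, 1.052]
wrist_force: [1.0, -0.8, -1.5]
width: 0.409
```

Run:
```python
from h import *
delta([.581,.156,.12],down())
p=read_camera("side")
for r in spotter.masks_of(p,"glue_board")[:3]:
    w,_,_=world(p,r["mask"]);print(round(r["p"],2),np.round(r["location"]),np.median(w[:,2]),[np.round(a) for a in cv2.minAreaRect((w[abs(w[:,2]-.008)<.004][:,:2]*1000).astype(np.float32))])
```

```text
t 8.82 pos [0.5729 0.0796 0.1769] shift [0.0763 0.0571 0.0079] turn [-0.0057 -0.0073  0.0016] F [ 1.  -0.8 -1.5] w 0.409
0.68 [317. 177.] 0.006287902798260303 [array([772., 183.]), array([114., 117.]), np.float64(11.0)]
0.56 [234. 196.] 0.00873653064985258 [array([577., 156.]), array([165., 160.]), np.float64(87.0)]
```

>>> jog_arm([
  [0.035, 0, 0.004, -0.005, -0.007, 0, 0],
  [0.03, 0.01, 0.004, 0, 0, 0, 0],
  [0.005, 0.03, 0, 0, 0, 0, 0],
  [0, 0.03, 0, 0, 0, 0, 0],
  [0, 0.025, 0, 0, 0, 0, 0],
  [0, 0.01, 0, 0, 0, 0, 0],
  [0, 0, 0, 0, 0, 0, 0],
])

```text
time: 9.8
tool_pos: [0.5794, 0.1508, 0.0684]
tcp_rot: [-1.297, -1.058, 1.06]
wrist_force: [0.5, 0.2, -1.4]
width: 0.41
```

```bash
python3 -c "
from h import *
delta([.581,.156,.044],down())"
```

```text
t 9.8 pos [0.5794 0.1508 0.0684] shift [ 0.0054  0.0244 -0.0005] turn [-0.0012  0.0038 -0.    ] F [ 0.5  0.2 -1.4] w 0.41
```

>>> jog_arm([
  [0.004, 0.008, 0, 0, 0, 0, 0],
  [0, 0.007, 0, 0, 0, 0, 0],
  [0, 0.005, 0, 0, 0, 0, 0],
  [0, 0.002, 0, 0, 0, 0, 0],
  [0, 0, 0, 0, 0, 0, 0],
])

```text
time: 10.42
tool_pos: [0.5828, 0.1551, 0.0482]
tcp_rot: [-1.3, -1.062, 1.056]
wrist_force: [0.1, -0.4, -0.9]
width: 0.415
```

```bash
python3 -c "
from h import *
delta([.581,.156,.044],down())"
```

```text
t 10.43 pos [0.5828 0.1551 0.0482] shift [0.0005 0.0042 0.002 ] turn [0.0037 0.0035 0.0021] F [ 0.1 -0.4 -0.9] w 0.415
```

>>> jog_arm([
  [0, 0.002, 0, 0.004, 0.003, 0.002, 0],
  [0, 0.002, 0, 0, 0, 0, 0],
  [0, 0.002, 0, 0, 0, 0, 0],
  [0, 0.001, 0, 0, 0, 0, 0],
])

```text
time: 10.92
tool_pos: [0.5834, 0.1553, 0.0435]
tcp_rot: [-1.299, -1.056, 1.056]
wrist_force: [-3.3, 0.1, 6.7]
width: 0.409
```

```bash
cat >> h.py <<'E'
def bottom(c=(.578,.156)):
    p=read_camera("side"); w,u,v=world(p); d=w[:,:2]-c; a=d@U[:2]; b=d@[U[1],-U[0]]
    k=(abs(b)<.034)&(abs(b)>.02)&(abs(a)<.015)&(w[:,2]>.03)&(w[:,2]<.085); print("top z median",np.percentile(w[k,2],[10,50,90]).round(4),k.sum())
    return p
E
python3 -c "
from h import *
delta([.581,.156,.044],down());p=bottom();cv2.imwrite('pics/place.png',cv2.resize(p['img'][120:280,160:360],None,fx=4,fy=3.75)[:600,:800])"
```

```text
t 10.93 pos [0.5834 0.1553 0.0435] shift [ 0.0001 -0.0005  0.0025] turn [0.0001 0.0002 0.0003] F [-3.3  0.1  6.7] w 0.409
top z median [0.0513 0.0687 0.0698] 108
```

View pics/place.png

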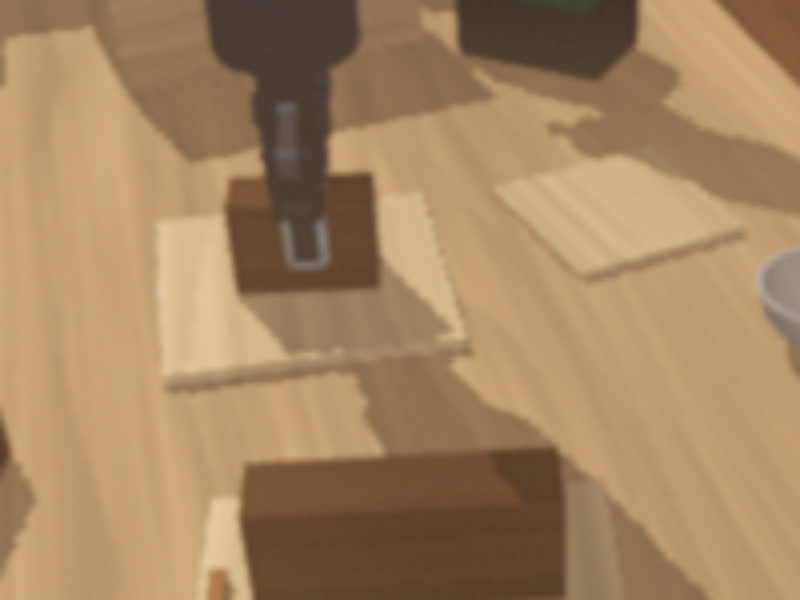

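The cleat stands on the middle of the board (crop columns 230–378, rows 175–290). Contact force is about 7 N and the top is at 0.069. I'll open the jaws and back off straight up.

>>> jog_arm([
  [0, 0, 0, 0, 0, 0, 0.6],
  [0, 0, 0, 0, 0, 0, 0.8],
  [0, 0, 0, 0, 0, 0, 0.8],
  [0, 0, 0, 0, 0, 0, 0.8],
  [0, -0.02, 0, 0, 0, 0, 0.8],
  [0, -0.03, 0, 0, 0, 0, 0.8],
  [0, -0.04, 0, 0, 0, 0, 0.8],
  [0, -0.04, 0, 0, 0, 0, 0.8],
  [0, -0.03, 0, 0, 0, 0, 0.8],
  [0, 0, 0, 0, 0, 0, 0.8],
], force=20)

```text
time: 12.22
tool_pos: [0.5848, 0.1556, 0.2158]
tcp_rot: [-1.302, -1.062, 1.052]
wrist_force: [0.0, 0.3, 0.3]
width: 0.802
```

Run:
```python
from h import *
delta([.581,.156,.044],down());p=bottom()
for n in ["top","side"]:
    p=read_camera(n)
    for t in ["short_cleat","long_cleat"]:
        for r in spotter.masks_of(p,t)[:2]:
            w,u,v=world(p,r["mask"]); zt=np.percentile(w[:,2],90); top=w[abs(w[:,2]-zt)<.005]
            rc=cv2.minAreaRect((top[:,:2]*1000).astype(np.float32))
            print(n,t,round(r["p"],2),np.round(r["location"]),zt.round(4),[np.round(x) for x in rc])
cv2.imwrite('pics/end.png',p['img'])
```

```text
t 12.22 pos [0.5848 0.1556 0.2158] shift [-0.0009  0.1717  0.0049] turn [0.0061 0.0002 0.003 ] F [0.  0.3 0.3] w 0.802
top z median [0.051  0.0686 0.0697] 109
top short_cleat 0.83 [202. 239.] 0.0693 [array([591., 153.]), array([36., 60.]), np.float64(78.0)]
top long_cleat 0.89 [347. 253.] 0.0795 [array([ 581., -111.]), array([ 36., 130.]), np.float64(78.0)]
side long_cleat 0.92 [263. 261.] 0.0791 [array([ 581., -111.]), array([ 38., 129.]), np.float64(78.0)]
```

View pics/end.png

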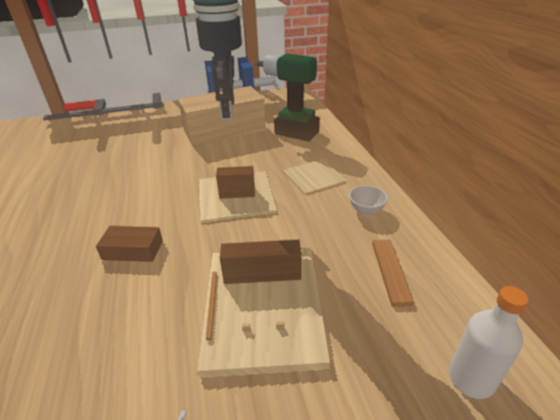

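The last picture shows the short cleat upright on the big board at (236,182) and the gripper clear of it. The long cleat is seated at (262,261), where it started.

```bash
python3 -c "
from h import *
print(bot.finish_job())"
```

```text
the job is handed in; nothing more can be done
None
```

I rocked the short cleat 8.9° away from the long cleat, then 9.5° towards it, both measured from depth images. Then I brought it upright, lifted it straight off and set it down on the 160 mm glue board. The job was handed in at about 12 s of the 45 s allowed; it reports no verdict.

**Last checks:**
- **Short cleat:** it stands upright with its top at 0.069 m, by my estimate within about 10 mm of the board's centre. The top camera saw only part of it behind the gripper (60 of its 80 mm), and its partial centre was (591, 153) mm against the board's (577, 156).
- **Long cleat:** it did not move, at (581, -111) mm with its top at 0.079 m, the same as at the start.
- **Gripper:** it is open, well above the cleat and touching nothing, with almost no force at the wrist.

**Checks that failed or disagreed:** in the last side view the network did not report the short cleat, though it is plain in the picture. Earlier it sometimes gave other objects as the glue board, and I settled that one by its size.

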